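Lock the note-pad padding press with its extension bar

ROBOT

A 7-joint arm with a two-finger parallel gripper is mounted at the origin on a cart in front of the work surface, level with it; the furniture and walls round the work are solid. World frame = base frame: x ahead of the robot, y to its left, z up, the work surface at z = 0. Lengths are in m, angles in rad, forces in N, time in s.
With the tool pointing down it reaches from about 0.4 to 0.925 m from the base axis. Payload 5.6 kg.
Tool frame: the origin (TCP) lies at the very end of the fingers, on their centre line; the grasp point (between the pads) lies 19 mm behind it (robot.tcp_to_grasp is the distance from the TCP to the grasp point, in m); z points along the fingers, y is the line along which they close (so a half turn about z gives the same grasp; the last joint's range is limited). The gripper opens to 85 mm and grips with 20 to 120 N. Pads are 22 mm wide; open, the fingers measure 114 mm over their backs; the gripper's body (76 mm by 85 mm) begins 54 mm behind the grasp point. The pads swing forward as they close: fully open they stand 13 mm farther back than shut.
Start: joints at [-1.278, 0.468, -0.012, 1.603, 0.006, 1.071, -0.056], TCP at [0.214, 0.614, 0.231] pointing down, gripper open.
Joint ranges: [-2.53, 2.53], [-0.31, 2.02], [-1.57, 1.55], [0.28, 2.44], [-1.29, 4.43], [0.15, 1.84], [-2.92, 2.92]. Speed limits (rad/s): [2.57, 2.57, 3.14, 3.14, 3.14, 3.14, 3.14].

INTERFACE

Orientations are given as a unit quaternion [w, x, y, z].
In Python, from cell import status, viewer, order, models, robot gives the robot as it stands.
- The arm moves only by the tool apply_moves, never from a script. Its argument "series" is text: rows parted by semicolons, each of 7 numbers parted by spaces: the shift along the tool's x, y, z in m, then the turn, a rotation vector about the tool's x, y, z in rad, then the opening in per cent of the stroke, from 0 (shut) to 100 (fully open). In form: x y z wx wy wz hand; .... A call has 1 to 5 rows; each row shifts and turns the commanded pose from where the row before left it, along the tool's axes as they then stand; what a row does not reach is not made up. A row lasts 1/8 s, in which the tool goes at most 62.5 mm and 10.7 degrees, less where a joint would pass 70% of its speed; a pose out of reach is approached as far as the arm can. A call is refused whole if a number of a shift passes 0.0625 or a number of a turn 0.188, either way. A call with a gripper value outside its range is refused whole. The fingers move at their own pace and stop on an object; the grip force is fixed at half the most. Time passes only in rows, so rows that do not move let the fingers close. It gives the time, the measured TCP pose, the force, the opening and the grip force at its end, in the units of the state.
- status.read_state(): the state, without advancing time (a new reading comes with each control period).
- viewer.snapshot(name): name is "scene" or "top"; returns the picture (420x560x3 uint8, blue, green, red); there is no depth.
- viewer.camera_model(name): a dict with "fx", "fy", "cx", "cy" (pixels), "k1" (the pictures are not rectified: a ray, as slopes to the right and down, at radius r is drawn at 1 + k1 r^2 times it, then the intrinsics apply), "R" (3x3) and "t" (3): a world point X has camera coordinates R X + t. Camera axes: x right, y down, z forward; pixel columns grow to the right and rows downward; lengths in m; the calibration is good to about 2 mm. A picture is of the moment at which its call begins. camera_model takes no time and is no camera call.
- order.close_job(): hands the job in; it is judged then, once.
Trained networks look in the newest picture that a camera, given by its name, has taken for a name from the list of things; names that differ only in an ending like _2 or _b are one class to them, and where a whole thing is asked for, a point or a joint stands for the part that bears it (a point fixed in the world has none). Each returns a list of dicts, best first, with "confidence" (0 to 1); they miss things now and then, are a little off and sometimes report something else, mostly with a low value. They report only what shows in the picture. A call takes as long as a camera call.
- models.silhouettes(camera, thing): "mask" (420x560 bool, what is visible of it).
- models.pinpoint(camera, thing): "xyz" ([x, y, z] in m, in world coordinates, good to about 4 mm: a listed point, or the origin of a listed thing).
The state is a dict: "clock": time; "joints": joint angles; "qvel": joint speeds; "joint_efforts": joint torques, N m; "eef_pos": TCP position; "tcp_rot": TCP orientation; "contact_force": force on the tool from outside, world axes, zero at the start; "torque": the same for the moment, N m; "opening": finger opening in m; "grasp_force": force on a finger pad.
Only numpy, scipy, OpenCV 4.12 (cv2) and the standard library are available. Lean on these libraries where they do the work, as an engineer would, in place of code of your own. Each camera call takes 0.05 s, during which the arm holds its last target. There are 200 camera calls.

TASK

Close the padding press on the block of note pads: pick up the square steel extension bar, slip its open end well onto the clamp lever's stub, and swing the lever round past its dead point until it rests on its stop and holds the pads tight against the backstop. Work the lever only through the bar and by feel, without forcing it against its stop, then pull the bar off and lay it flat on the worktop clear of the press, leaving the other things alone.

Things in the scene. Friction and masses are not known exactly. Their poses are not given: they have to be found in the camera images.
- press: Padding press fixed to the worktop: grey bed 130 (x) x 330 (y) x 16 high, on it a steel push-type toggle clamp lying on its side. Origin: on the lever's upright pivot axis at worktop level; z up; the clamp pushes along the press's -y; bed spans y +35 to -295. Guide block 74 high, 119 from the pivot along -y. The lever turns freely until the follower plate meets the pads.
- stub_tip (a point): Free end of the lever's steel stub, 92 from the pivot, 56 above the worktop; x axis points outward along the stub, z up. The stub is 16 x 16 square; its last 10 taper to 9 x 9. Open, it points 46 to 78 deg from the press's +x toward its +y. Closing swings it counter-clockwise seen from above, by 55 to 65 deg in all, to its stop at 110 to 134 deg.
- stub_root (a point): Shoulder (24 x 24 collar) at the stub's inner end, 42 from the pivot; a fully seated bar's mouth touches it. Axes as stub_tip. The handle is indexed on a serrated hub, so the dead point must be felt: the push rises to 0.7-1.4 N m some 0.25 rad before it, fades to none there, then the clamp's spring runs the lever 0.08 rad on to its stop. Let go earlier, it springs back.
- bar_center (a point): Centre of the loose extension bar: steel square tube 24 x 24 x 190 long, 0.28 kg, lying flat on the worktop (centre 12 up). x axis runs along the bar toward its open end; the other end has a black plug; a thin dark line round it lies 62 from the open end. Grasp across its 24 mm width.
- bar_mouth (a point): Centre of the bar's open end, 95 from bar_center. The socket is 18 x 18 inside (1 mm play a side on the stub), 62 deep.
- bar_tail (a point): Centre of the bar's plugged end, 95 from bar_center.
- pads: Loose block of five white note pads with grey-board backs standing on edge on the bed between follower and backstop: 105 (x) x 60 (y) x 74 high, 0.6 kg. Origin: centre of its underside. The follower pushes it home; it need not be touched.
- backstop: Fixed aluminium angle plate 110 wide, 70 high on the bed; origin at the foot of its face, which looks to the press's +y. It was set by hand, so how hard the clamp closes differs.
- staple_box: Bystander: small red carton 38 x 82 x 28 left of the bar; origin centre of its underside. Leave alone.
- tape_dispenser: Bystander: black weighted tape dispenser 57 x 157 x 62 behind the press; origin centre of its underside. Leave alone.
- stapler: Bystander: black desk stapler 38 x 170 x 50 in front of the paper trimmer; origin centre of its underside. Leave alone.

How it is judged:
By the outcome, as a careful person would: the job done as asked, in the order asked, and still so for the second after the job is handed in, with the robot touching nothing.
It also fails if it takes over 64 s, if anything falls off the work surface, if the arm or the gripper's body presses on something with over 40 N, if the wrist force passes 120 N, or if a joint passes its speed limit or range.

## Working session

There is one attempt and no reset: what is moved stays moved. The work goes in short steps, Python scripts to look and compute and a tool call to move; the robot and the scene stay as the last step left them, time stands still between calls to the robot, and variables do not carry over. Pictures are saved under pics/ and viewed, at most 10 in all, crops included, and the job is handed in when it is done.

Besides the shell and the picture viewer there is one more tool, called as a command line: name --argument value ..., lists and objects as JSON in quotes. apply_moves: Moves the arm, as the interface text tells. Its arguments: {"type":"object","properties":{"series":{"type":"string"}},"required":["series"]}

```bash
mkdir -p pics; ls; cat > h.py <<'E'
import numpy as np, cv2
from scipy.spatial.transform import Rotation as R
from cell import status, viewer, order, models, robot
def rq(q): return R.from_quat([q[1],q[2],q[3],q[0]])
def show():
    s=status.read_state(); r=rq(s['tcp_rot'])
    print('t',round(s['clock'],2),'p',np.round(s['eef_pos'],4),'R\n',np.round(r.as_matrix(),3),'\nF',np.round(s['contact_force'],1),'T',np.round(s['torque'],2),'open',round(s['opening'],4),'g',round(s['grasp_force'],1),'q',np.round(s['joints'],2))
    return s,r
def project(cam,X):
    c=viewer.camera_model(cam); p=np.array(c['R'])@np.array(X)+np.array(c['t']); a=p[:2]/p[2]
    a=a*(1+c['k1']*(a@a)); return np.array([c['fx']*a[0]+c['cx'],c['fy']*a[1]+c['cy']])
def ray(cam,u,z):
    c=viewer.camera_model(cam); d=np.array([(u[0]-c['cx'])/c['fx'],(u[1]-c['cy'])/c['fy']]); a=d.copy()
    for _ in range(20): a=d/(1+c['k1']*(a@a))
    Rm=np.array(c['R']); o=-Rm.T@np.array(c['t']); v=Rm.T@np.array([a[0],a[1],1]); return o+v*(z-o[2])/v[2]
E
python3 - <<'E'
from h import *
show()
for c in ['scene','top']: cv2.imwrite(f'pics/{c}0.png',viewer.snapshot(c))
for c in ['top','scene']:
  for n in ['bar_center','bar_mouth','bar_tail','stub_tip','stub_root','press','pads','backstop','staple_box','tape_dispenser','stapler']:
    print(c,n,[(np.round(d['xyz'],3),round(d['confidence'],2)) for d in models.pinpoint(c,n)[:2]])
show()
E
```

```text
pics
t 0.0 p [0.2141 0.6131 0.2303] R
 [[-0.944  0.33  -0.   ]
 [ 0.33   0.944 -0.002]
 [-0.    -0.002 -1.   ]] 
F [ 0.   0.3 -1.4] T [0.07 0.02 0.01] open 0.0854 g 0.0 q [-1.28  0.47 -0.01  1.6   0.01  1.07 -0.06]
top bar_center [(array([ 0.453, -0.097,  0.013]), 0.81)]
top bar_mouth [(array([ 0.443, -0.195,  0.014]), 0.9)]
top bar_tail [(array([ 0.463, -0.008,  0.011]), 0.74), (array([ 0.575, -0.578,  0.015]), 0.52)]
top stub_tip [(array([ 0.599, -0.256,  0.057]), 0.76)]
top stub_root [(array([ 0.565, -0.297,  0.056]), 0.53), (array([ 0.575, -0.576,  0.015]), 0.16)]
top press [(array([ 0.547, -0.338,  0.001]), 0.57)]
top pads [(array([ 0.565, -0.543,  0.018]), 0.88)]
top backstop [(array([ 0.576, -0.578,  0.016]), 0.5)]
top staple_box [(array([0.423, 0.151, 0.001]), 0.75)]
top tape_dispenser []
top stapler [(array([0.437, 0.302, 0.   ]), 0.78)]
scene bar_center [(array([ 0.448, -0.1  ,  0.012]), 0.61)]
scene bar_mouth [(array([ 0.438, -0.194,  0.012]), 0.83)]
scene bar_tail [(array([ 0.464, -0.003,  0.012]), 0.92), (array([ 0.548, -0.334,  0.001]), 0.51)]
scene stub_tip [(array([ 0.598, -0.252,  0.052]), 0.73)]
scene stub_root [(array([ 0.57 , -0.298,  0.055]), 0.5)]
scene press [(array([ 0.548, -0.333,  0.   ]), 0.67)]
scene pads [(array([ 0.568, -0.546,  0.013]), 0.94)]
scene backstop [(array([ 0.572, -0.576,  0.012]), 0.87)]
scene staple_box [(array([ 0.426,  0.15 , -0.001]), 0.73)]
scene tape_dispenser [(array([ 0.687, -0.364,  0.002]), 0.9), (array([0.436, 0.299, 0.001]), 0.54)]
scene stapler [(array([0.438, 0.3  , 0.002]), 0.86)]
t 1.2 p [0.2142 0.6137 0.2313] R
 [[-0.944  0.33   0.   ]
 [ 0.33   0.944  0.   ]
 [-0.     0.    -1.   ]] 
F [ 0.3 -0.3  0.1] T [-0.01  0.04  0.01] open 0.0855 g 0.0 q [-1.28  0.47 -0.01  1.6   0.01  1.07 -0.06]
```

View pics/scene0.png

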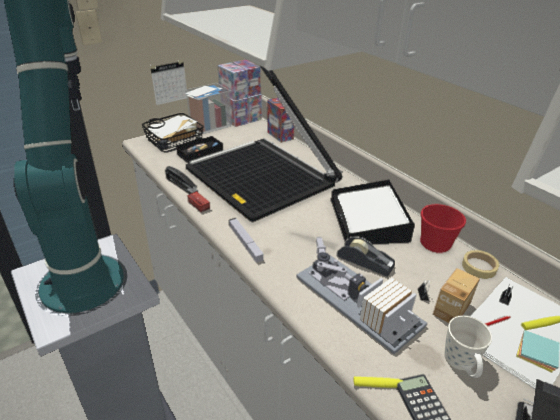

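View pics/top0.png

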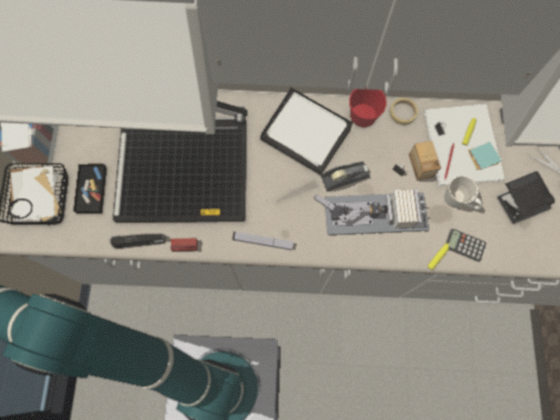

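The pictures show the bar at top (265,241) with its mouth end at (295,245), and the stub pointing up-left from the lever with its tip near (318,199). Next I'll refine the bar and stub positions and check clearance to the tray.

```bash
cat >> h.py <<'E'
def plan(goal_p, goal_yaw_y, n, start=None):
    """equal rows (tool axes) to goal; yaw of tool y, tool down"""
    s=status.read_state(); r=rq(s['tcp_rot']).as_matrix() if start is None else start[1]
    p=np.array(s['eef_pos']) if start is None else start[0]
    yaw=np.arctan2(r[1,1],r[0,1]); d=np.array(goal_p)-p
    def Rd(a): return np.array([[-np.sin(a),np.cos(a),0],[np.cos(a),np.sin(a),0],[0,0,-1]]).astype(float)
    dy=goal_yaw_y-yaw
    for i in range(n):
        a=yaw+dy*i/n; m=Rd(a); print(np.round(m.T@d/n,4),'wz',round(-dy/n,4))
    return np.array(goal_p),Rd(goal_yaw_y)
E
python3 - <<'E'
from h import *
img={c:viewer.snapshot(c) for c in ['top','scene']}
for c in ['top','scene']:
    m=models.silhouettes(c,'bar_center')[0]; mk=m['mask']; print(c,m['confidence'],mk.sum())
    vs,us=np.nonzero(mk); P=np.array([ray(c,(u,v),0.024 if c=='top' else 0.018)[:2] for u,v in zip(us,vs)])
    print(cv2.minAreaRect((P*1000).astype(np.float32)))
t=img['top'][175:240,300:440]; cv2.imwrite('pics/crop1.png',cv2.resize(t,None,fx=5.6,fy=5.6,interpolation=cv2.INTER_CUBIC))
for X in [(.5985,-.254,.056),(.5475,-.336,.056),(.70,-.09,.056),(.65,-.17,.056)]: print(X,[np.round(project(c,X)) for c in ['top','scene']])
for u in [(318,199),(263,140),(322,172)]: print(u,ray('top',u,.056),ray('top',u,0.03))
E
```

```text
top 0.87 610
((446.4122009277344, -96.6235580444336), (194.56982421875, 37.314205169677734), 83.63420104980469)
scene 0.88 563
((446.78338623046875, -103.86781311035156), (222.9342803955078, 38.088905334472656), 82.09931945800781)
(0.5985, -0.254, 0.056) [array([313., 195.]), array([318., 237.])]
(0.5475, -0.336, 0.056) [array([338., 211.]), array([323., 259.])]
(0.7, -0.09, 0.056) [array([264., 163.]), array([309., 199.])]
(0.65, -0.17, 0.056) [array([288., 179.]), array([313., 216.])]
(318, 199) [ 0.58488698 -0.27000316  0.056     ] [ 0.59352477 -0.27191087  0.03      ]
(263, 140) [ 0.78371291 -0.0822476   0.056     ] [ 0.79554325 -0.08114052  0.03      ]
(322, 172) [ 0.67857649 -0.2812193   0.056     ] [ 0.68871865 -0.2833071   0.03      ]
```

View pics/crop1.png

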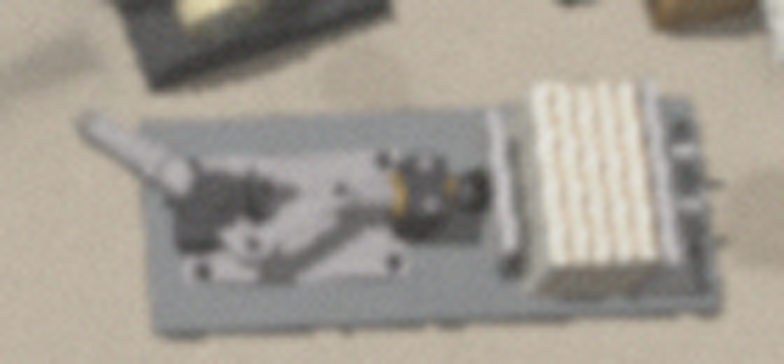

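The crop shows the stub from its tip at crop (88,122), top (315.7,196.8), to the collar near (178,180), top (331.8,207.1). The pivot bolt is at crop (252,242), top (345,218.2).

```bash
python3 - <<'E'
from h import *
t=ray('top',(315.7,196.8),.056);r=ray('top',(331.8,207.1),.056);p=ray('top',(345,218.2),.06)
print(t,r,p); 
for a,b in ((t,r),(t,p),(r,p)): print(np.degrees(np.arctan2((a-b)[1],(a-b)[0])),np.linalg.norm(a-b))
im=viewer.snapshot('scene')[225:300,290:360]; cv2.imwrite('pics/crop2.png',cv2.resize(im,None,fx=8,fy=8,interpolation=cv2.INTER_CUBIC))
for n in ['stub_tip','bar_mouth','bar_tail']:
    q=[models.pinpoint('scene',n)[0]['xyz']]; print(n,q, project('top',q[0]),project('scene',q[0]))
E
```

```text
[ 0.59200858 -0.26244352  0.056     ] [ 0.55962651 -0.31472638  0.056     ] [ 0.52339469 -0.3566135   0.06      ]
58.22745489192954 0.06149875315182272
53.922264759284936 0.11658409531569025
49.14061472409599 0.05552724603143994
stub_tip [[0.5979, -0.2525, 0.0557]] [312.65278026 194.96376969] [317.24747124 236.50182734]
bar_mouth [[0.4377, -0.1934, 0.0115]] [292.14700871 245.75425782] [258.80503298 257.80805789]
bar_tail [[0.4647, -0.0007, 0.0118]] [232.82640375 234.90816515] [231.90301869 220.76620537]
```

View pics/crop2.png

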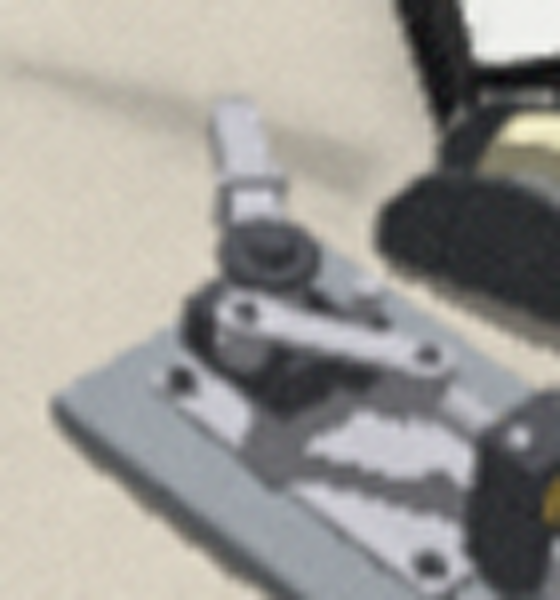

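```bash
python3 - <<'E'
from h import *
a=plan((.42,.27,.22),.555,10); print(); plan((.4514,-.079,.10),-.122,10,a)
E
```

```text
[-0.0308 -0.0257  0.0011] wz 0.068
[-0.0324 -0.0235  0.0011] wz 0.068
[-0.034  -0.0213  0.0011] wz 0.068
[-0.0353 -0.0189  0.0011] wz 0.068
[-0.0365 -0.0165  0.0011] wz 0.068
[-0.0376 -0.0139  0.0011] wz 0.068
[-0.0384 -0.0114  0.0011] wz 0.068
[-0.0391 -0.0087  0.0011] wz 0.068
[-0.0396 -0.006   0.0011] wz 0.068
[-0.0399 -0.0033  0.0011] wz 0.068

[-0.0313 -0.0157  0.012 ] wz 0.0677
[-0.0323 -0.0136  0.012 ] wz 0.0677
[-0.0332 -0.0114  0.012 ] wz 0.0677
[-0.0338 -0.0091  0.012 ] wz 0.0677
[-0.0344 -0.0068  0.012 ] wz 0.0677
[-0.0348 -0.0044  0.012 ] wz 0.0677
[-0.035  -0.0021  0.012 ] wz 0.0677
[-0.035   0.0003  0.012 ] wz 0.0677
[-0.0349  0.0027  0.012 ] wz 0.0677
[-0.0347  0.005   0.012 ] wz 0.0677
```

apply_moves --series "-0.031 -0.026 0.001 0 0 0.068 100; -0.032 -0.023 0.001 0 0 0.068 100; -0.034 -0.021 0.001 0 0 0.068 100; -0.035 -0.019 0.001 0 0 0.068 100; -0.037 -0.016 0.001 0 0 0.068 100"

```text
clock: 2.22
eef_pos: [0.3182, 0.4414, 0.2265]
tcp_rot: [0.0, 0.333, 0.943, 0.0]
contact_force: [0.8, -0.7, 0.4]
opening: 0.0854
grasp_force: 0.0
```

apply_moves --series "-0.038 -0.014 0.001 0 0 0.068 100; -0.038 -0.011 0.001 0 0 0.068 100; -0.039 -0.009 0.001 0 0 0.068 100; -0.040 -0.006 0.001 0 0 0.068 100; -0.040 -0.003 0.001 0 0 0.068 100"

```text
clock: 2.85
eef_pos: [0.4217, 0.2695, 0.2216]
tcp_rot: [0.0, 0.487, 0.873, 0.0]
contact_force: [0.8, 0.4, 0.0]
opening: 0.0854
grasp_force: 0.0
```

apply_moves --series "-0.031 -0.016 0.012 0 0 0.068 100; -0.032 -0.014 0.012 0 0 0.068 100; -0.033 -0.011 0.012 0 0 0.068 100; -0.034 -0.009 0.012 0 0 0.068 100; -0.034 -0.007 0.012 0 0 0.068 100"

```text
clock: 3.48
eef_pos: [0.436, 0.0957, 0.1612]
tcp_rot: [0.0, 0.628, 0.778, 0.0]
contact_force: [0.2, 0.1, 0.1]
opening: 0.0856
grasp_force: 0.0
```

apply_moves --series "-0.035 -0.004 0.012 0 0 0.068 100; -0.035 -0.002 0.012 0 0 0.068 100; -0.035 0 0.012 0 0 0.068 100; -0.035 0.003 0.012 0 0 0.068 100; -0.035 0.005 0.012 0 0 0.068 100"

```text
clock: 4.1
eef_pos: [0.452, -0.0793, 0.1012]
tcp_rot: [0.0, 0.751, 0.661, 0.0]
contact_force: [0.2, 0.7, 0.5]
opening: 0.0852
grasp_force: 0.0
```

```bash
python3 - <<'E'
from h import *
show(); plan((.4508,-.079,.004),-.122,4)
E
```

```text
t 4.1 p [ 0.452  -0.0793  0.1012] R
 [[ 0.127  0.992  0.001]
 [ 0.992 -0.127  0.   ]
 [ 0.     0.001 -1.   ]] 
F [0.2 0.7 0.5] T [ 0.05 -0.01  0.02] open 0.0852 g 0.0 q [-0.32  0.37  0.5   2.19 -0.3   0.65  0.26]
[ 0.     -0.0003  0.0243] wz -0.0012
[ 0.     -0.0003  0.0243] wz -0.0012
[ 0.     -0.0003  0.0243] wz -0.0012
[ 0.     -0.0003  0.0243] wz -0.0012
```

apply_moves --series "0 -0.001 0.030 0 0 0 100; 0 0 0.030 0 0 0 100; 0 0 0.025 0 0 0 100; 0 0 0.011 0 0 0 100; 0 0 0 0 0 0 0"

```text
clock: 4.72
eef_pos: [0.4505, -0.0783, 0.0051]
tcp_rot: [-0.0, 0.75, 0.661, -0.0]
contact_force: [-0.1, 0.5, -0.0]
opening: 0.0699
grasp_force: 0.0
```

apply_moves --series "0 0 0 0 0 0 0; 0 0 0 0 0 0 0; 0 0 0 0 0 0 0; 0 0 0 0 0 0 0; 0 0 0 0 0 0 0"

```text
clock: 5.35
eef_pos: [0.4518, -0.0782, 0.0064]
tcp_rot: [0.001, 0.75, 0.662, 0.001]
contact_force: [-0.1, -0.6, 6.1]
opening: 0.0227
grasp_force: 59.3
```

```bash
python3 - <<'E'
from h import *
a=plan((.452,-.078,.10),-.122,2);a=plan((.672,-.137,.10),-.5585,5,a)
E
```

```text
[ 0.0001  0.0001 -0.0468] wz -0.0014
[ 0.0001  0.0001 -0.0468] wz -0.0014
[-0.0064  0.0451  0.    ] wz 0.0873
[-0.0024  0.0455  0.    ] wz 0.0873
[0.0016 0.0455 0.    ] wz 0.0873
[0.0055 0.0452 0.    ] wz 0.0873
[0.0095 0.0446 0.    ] wz 0.0873
```

apply_moves --series "0 0 -0.020 0 0 0 0; 0 0 -0.035 0 0 0 0; 0 0 -0.035 0 0 0 0; -0.006 0.045 -0.004 0 0 0.087 0; -0.002 0.045 0 0 0 0.087 0"

```text
clock: 5.98
eef_pos: [0.5394, -0.1007, 0.1006]
tcp_rot: [0.0, 0.805, 0.593, 0.001]
contact_force: [1.0, 0.8, -4.5]
opening: 0.0226
grasp_force: 59.9
```

apply_moves --series "0.002 0.045 0 0 0 0.087 0; 0.006 0.045 0 0 0 0.087 0; 0.009 0.045 0 0 0 0.087 0; 0 0 0 0 0 0 0"

```text
clock: 6.48
eef_pos: [0.6717, -0.1369, 0.0984]
tcp_rot: [0.001, 0.875, 0.484, -0.0]
contact_force: [-0.4, -0.3, -3.5]
opening: 0.0224
grasp_force: 60.3
```

```bash
python3 - <<'E'
from h import *
s,r=show(); cv2.imwrite('pics/top2.png',viewer.snapshot('top')[120:240,220:360].repeat(4,0).repeat(4,1)); sc=viewer.snapshot('scene'); cv2.imwrite('pics/sc2.png',sc[160:280,250:390].repeat(4,0).repeat(4,1))
for c in ['top','scene']:
  for n in ['bar_mouth','bar_center','bar_tail','stub_tip','stub_root']:
    for d in models.pinpoint(c,n)[:1]: print(c,n,np.round(d['xyz'],4),round(d['confidence'],2),'tool',np.round(r.inv().apply(np.array(d['xyz'])-s['eef_pos']),4),project(c,d['xyz']).round(1))
E
```

```text
t 6.47 p [ 0.6717 -0.1369  0.0984] R
 [[ 0.531  0.848  0.001]
 [ 0.848 -0.531 -0.002]
 [-0.001  0.002 -1.   ]] 
F [-0.4 -0.3 -3.5] T [0.07 0.12 0.02] open 0.0224 g 60.3 q [-0.24  0.73  0.58  1.63 -0.48  0.92 -0.04]
top bar_mouth [ 0.6124 -0.2353  0.1045] 0.73 tool [-0.1149  0.002  -0.0059] [308.4 185.4]
top bar_center [ 0.6604 -0.1508  0.104 ] 0.82 tool [-0.0178 -0.0022 -0.0055] [282.2 170.1]
top bar_tail [ 0.7086 -0.0792  0.1049] 0.69 tool [ 0.0684  0.0006 -0.0065] [260.5 155. ]
top stub_tip [ 0.5981 -0.255   0.0565] 0.72 tool [-0.1392  0.0002  0.0421] [313.4 194.9]
top stub_root [ 0.5678 -0.2974  0.0551] 0.7 tool [-0.1912 -0.003   0.0436] [326.4 204.5]
scene bar_mouth [ 0.6082 -0.2315  0.1015] 0.79 tool [-0.1139 -0.0036 -0.0029] [316.5 218.7]
scene bar_center [ 0.6568 -0.1542  0.1029] 0.79 tool [-0.0226 -0.0035 -0.0044] [312.6 200.3]
scene bar_tail [ 0.7112 -0.0704  0.1038] 0.84 tool [ 0.0773 -0.0018 -0.0054] [309.2 182.5]
scene stub_tip [ 0.5985 -0.2515  0.0547] 0.76 tool [-0.136  -0.0013  0.0439] [317.2 236.5]
scene stub_root [ 0.5743 -0.2991  0.0555] 0.67 tool [-0.1892  0.0035  0.0432] [321.4 248.3]
```

View pics/top2.png

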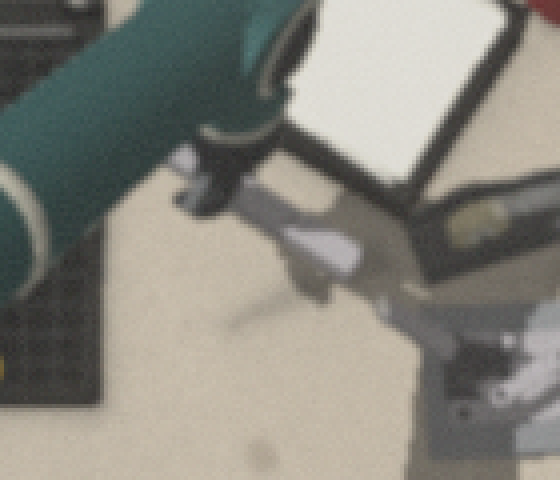

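View pics/sc2.png

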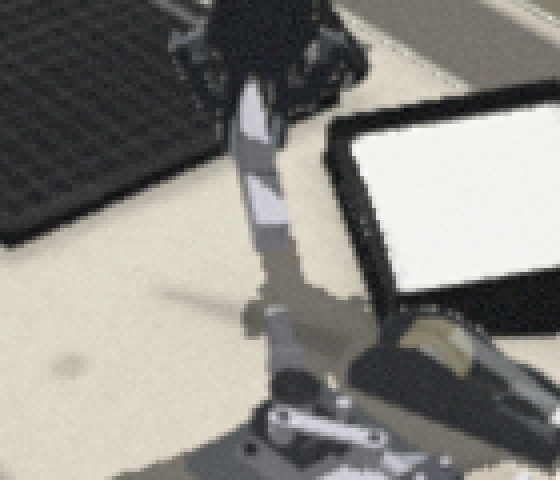

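apply_moves --series "0 0 0.024 0 0 0 0; 0 0 0.024 0 0 0 0; -0.010 0 0 0 0 0 0; -0.006 0 0 0 0 0 0; 0 0 0 0 0 0 0"

```text
clock: 7.7
eef_pos: [0.6613, -0.1518, 0.0522]
tcp_rot: [0.001, 0.875, 0.483, 0.0]
contact_force: [-0.0, -0.1, -3.9]
opening: 0.0225
grasp_force: 60.2
```

```bash
python3 - <<'E'
from h import *
s,r=show(); cv2.imwrite('pics/top3.png',cv2.resize(viewer.snapshot('top')[150:240,260:380],None,fx=5,fy=5,interpolation=cv2.INTER_CUBIC)); cv2.imwrite('pics/sc3.png',cv2.resize(viewer.snapshot('scene')[180:280,270:380],None,fx=5,fy=5,interpolation=cv2.INTER_CUBIC))
a,b=cv2.imread('pics/top3.png'),cv2.imread('pics/sc3.png'); h=450; cv2.imwrite('pics/both3.png',cv2.resize(np.hstack([a[:h],b[:h,:]]),(800,312)))
E
```

```text
t 7.7 p [ 0.6613 -0.1518  0.0522] R
 [[ 0.533  0.846  0.001]
 [ 0.846 -0.533 -0.001]
 [-0.     0.002 -1.   ]] 
F [-0.  -0.1 -3.9] T [ 0.03  0.   -0.02] open 0.0225 g 60.2 q [-0.2   0.78  0.55  1.66 -0.51  0.84  0.01]
```

View pics/both3.png

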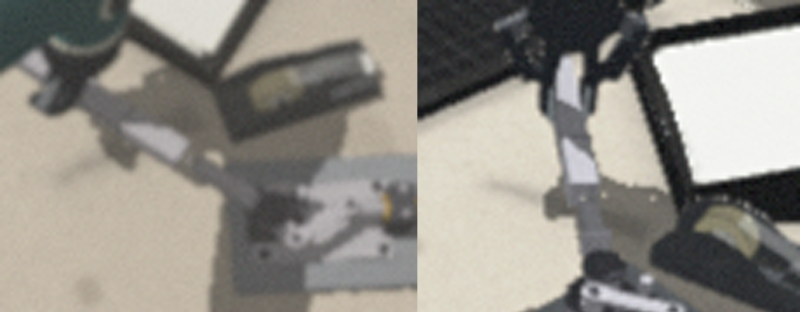

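The images show the bar mouth at crop (187,150) just short of the stub tip at (205,162), and the two are roughly collinear in both views. I'll advance by feel.

apply_moves --series "-0.004 0 0.001 0 0 0 0; -0.004 0 0 0 0 0 0; -0.004 0 0 0 0 0 0; -0.003 0 0 0 0 0 0; 0 0 0 0 0 0 0"

```text
clock: 8.43
eef_pos: [0.6533, -0.1631, 0.0504]
tcp_rot: [0.0, 0.875, 0.484, 0.0]
contact_force: [0.1, 0.2, -3.4]
opening: 0.0224
grasp_force: 60.3
```

```bash
python3 -c "
from h import *
show()"
```

```text
t 8.43 p [ 0.6533 -0.1631  0.0504] R
 [[ 0.532  0.847  0.   ]
 [ 0.847 -0.532 -0.   ]
 [-0.     0.    -1.   ]] 
F [ 0.1  0.2 -3.4] T [ 0.02 -0.05  0.02] open 0.0224 g 60.3 q [-0.18  0.77  0.55  1.68 -0.51  0.84  0.03]
```

apply_moves --series "-0.004 0 0 0 0 0 0; -0.004 0 0 0 0 0 0; -0.003 0 0 0 0 0 0; 0 0 0 0 0 0 0"

```text
clock: 8.93
eef_pos: [0.6472, -0.1728, 0.0504]
tcp_rot: [0.0, 0.875, 0.484, -0.0]
contact_force: [0.8, -0.9, -3.2]
opening: 0.0227
grasp_force: 60.3
```

```bash
python3 -c "
from h import *
show()"
```

```text
t 8.93 p [ 0.6472 -0.1728  0.0504] R
 [[ 0.532  0.847 -0.   ]
 [ 0.847 -0.532 -0.001]
 [-0.001  0.    -1.   ]] 
F [ 0.8 -0.9 -3.2] T [-0.3  -0.21  0.13] open 0.0227 g 60.3 q [-0.17  0.77  0.55  1.69 -0.51  0.83  0.05]
```

apply_moves --series "-0.004 0 0 0 0 0 0; -0.004 0 0 0 0 0 0; -0.004 0 0 0 0 0 0; 0 0 0 0 0 0 0"

```text
clock: 9.43
eef_pos: [0.6406, -0.1831, 0.0503]
tcp_rot: [0.0, 0.875, 0.484, -0.0]
contact_force: [0.2, -2.1, -3.3]
opening: 0.0222
grasp_force: 60.3
```

```bash
python3 -c "
from h import *
show()"
```

```text
t 9.43 p [ 0.6406 -0.1831  0.0503] R
 [[ 0.532  0.847 -0.   ]
 [ 0.847 -0.532 -0.001]
 [-0.001  0.    -1.   ]] 
F [ 0.2 -2.1 -3.3] T [-0.25 -0.33  0.23] open 0.0222 g 60.3 q [-0.15  0.76  0.55  1.7  -0.51  0.83  0.07]
```

apply_moves --series "-0.004 0 0 0 0 0 0; -0.004 0 0 0 0 0 0; -0.004 0 0 0 0 0 0; 0 0 0 0 0 0 0"

```text
clock: 9.93
eef_pos: [0.6343, -0.1932, 0.0504]
tcp_rot: [0.0, 0.875, 0.484, -0.0]
contact_force: [2.1, -1.6, -4.0]
opening: 0.0225
grasp_force: 60.3
```

```bash
python3 - <<'E'
from h import *
s,r=show(); viewer.snapshot('top'); viewer.snapshot('scene')
for c in ['top','scene']:
  for n in ['bar_mouth','stub_root','press']:
    for d in models.pinpoint(c,n)[:1]: print(c,n,np.round(d['xyz'],4),round(d['confidence'],2))
E
```

```text
t 9.93 p [ 0.6343 -0.1932  0.0504] R
 [[ 0.532  0.847 -0.   ]
 [ 0.847 -0.532 -0.001]
 [-0.001  0.    -1.   ]] 
F [ 2.1 -1.6 -4. ] T [-0.35 -0.33  0.18] open 0.0225 g 60.3 q [-0.13  0.76  0.55  1.71 -0.51  0.82  0.08]
top bar_mouth [ 0.5734 -0.2908  0.0592] 0.65
top stub_root [ 0.5703 -0.3003  0.0584] 0.56
top press [ 0.55   -0.3372 -0.0021] 0.76
scene bar_mouth [ 0.5694 -0.2903  0.0534] 0.63
scene stub_root [ 0.5705 -0.2957  0.056 ] 0.7
scene press [ 5.482e-01 -3.381e-01  1.000e-04] 0.96
```

apply_moves --series "-0.003 0 0 0 0 0 0; -0.003 0 0 0 0 0 0; 0 0 0 0 0 0 0"

```text
clock: 10.7
eef_pos: [0.6315, -0.1977, 0.0504]
tcp_rot: [0.0, 0.875, 0.484, 0.0]
contact_force: [2.3, -0.5, -4.2]
opening: 0.0227
grasp_force: 60.3
```

```bash
python3 -c "
from h import *
show()"
```

```text
t 10.7 p [ 0.6315 -0.1977  0.0504] R
 [[ 0.531  0.847  0.   ]
 [ 0.847 -0.531 -0.   ]
 [ 0.     0.    -1.   ]] 
F [ 2.3 -0.5 -4.2] T [-0.14 -0.51  0.23] open 0.0227 g 60.3 q [-0.13  0.76  0.55  1.71 -0.51  0.82  0.09]
```

```bash
cat >> h.py <<'E'
P=np.array([.5458,-.3352]); 
def lever():
    s,r=show(); x=r.as_matrix()[:,0]; y=r.as_matrix()[:,1]; d=np.array(s['eef_pos'])[:2]-P; F=np.array(s['contact_force'])
    print('yaw',round(np.degrees(np.arctan2(x[1],x[0])),2),'ang',round(np.degrees(np.arctan2(d[1],d[0])),2),'r',round(np.hypot(*d),4),'Fax',round(F@x,2),'Fy',round(F@y,2),
     'Mpivot',round(d[0]*F[1]-d[1]*F[0]+s['torque'][2],3))
E
python3 -c "
from h import *
lever()"
```

```text
t 10.7 p [ 0.6315 -0.1977  0.0504] R
 [[ 0.531  0.847  0.   ]
 [ 0.847 -0.531 -0.   ]
 [ 0.     0.    -1.   ]] 
F [ 2.3 -0.5 -4.2] T [-0.14 -0.51  0.23] open 0.0227 g 60.3 q [-0.13  0.76  0.55  1.71 -0.51  0.82  0.09]
yaw 57.9 ang 58.08 r 0.162 Fax 0.8 Fy 2.17 Mpivot -0.125
```

apply_moves --series "0 -0.008 0 0 0 -0.05 0; 0 -0.008 0 0 0 -0.05 0; 0 -0.008 0 0 0 -0.05 0; 0 -0.008 0 0 0 -0.05 0; 0 0 0 0 0 0 0"

```text
clock: 11.32
eef_pos: [0.6026, -0.1826, 0.0504]
tcp_rot: [-0.0, 0.823, 0.569, -0.0]
contact_force: [0.8, -0.7, -3.5]
opening: 0.0225
grasp_force: 60.3
```

```bash
python3 -c "
from h import *
lever()"
```

```text
t 11.32 p [ 0.6026 -0.1826  0.0504] R
 [[ 0.353  0.935 -0.001]
 [ 0.935 -0.353  0.   ]
 [ 0.    -0.001 -1.   ]] 
F [ 0.8 -0.7 -3.5] T [-0.11 -0.15  0.1 ] open 0.0225 g 60.3 q [-0.12  0.7   0.5   1.79 -0.46  0.77  0.26]
yaw 69.3 ang 69.57 r 0.1628 Fax -0.41 Fy 0.97 Mpivot -0.053
```

apply_moves --series "0 -0.008 0 0 0 -0.05 0; 0 -0.008 0 0 0 -0.05 0; 0 -0.008 0 0 0 -0.05 0; 0 -0.008 0 0 0 -0.05 0; 0 0 0 0 0 0 0"

```text
clock: 11.95
eef_pos: [0.5725, -0.1736, 0.0504]
tcp_rot: [-0.0, 0.762, 0.648, 0.0]
contact_force: [0.6, -0.3, -3.2]
opening: 0.0227
grasp_force: 60.3
```

```bash
python3 -c "
from h import *
lever()"
```

```text
t 11.95 p [ 0.5725 -0.1736  0.0504] R
 [[ 0.161  0.987 -0.   ]
 [ 0.987 -0.161  0.   ]
 [ 0.    -0.    -1.   ]] 
F [ 0.6 -0.3 -3.2] T [-0.03 -0.15  0.04] open 0.0227 g 60.3 q [-0.1   0.65  0.45  1.87 -0.41  0.71  0.43]
yaw 80.72 ang 80.63 r 0.1638 Fax -0.18 Fy 0.63 Mpivot -0.062
```

apply_moves --series "-0.0005 -0.008 0 0 0 -0.05 0; -0.0005 -0.008 0 0 0 -0.05 0; -0.0005 -0.008 0 0 0 -0.05 0; 0 0 0 0 0 0 0"

```text
clock: 12.45
eef_pos: [0.5489, -0.1719, 0.0504]
tcp_rot: [-0.0, 0.711, 0.703, 0.0]
contact_force: [1.8, -0.3, -3.1]
opening: 0.0223
grasp_force: 60.3
```

```bash
python3 -c "
from h import *
lever()"
```

```text
t 12.45 p [ 0.5489 -0.1719  0.0504] R
 [[ 0.012  1.     0.   ]
 [ 1.    -0.012  0.001]
 [ 0.001  0.    -1.   ]] 
F [ 1.8 -0.3 -3.1] T [ 0.14 -0.25  0.1 ] open 0.0223 g 60.3 q [-0.07  0.61  0.41  1.93 -0.38  0.68  0.56]
yaw 89.34 ang 88.9 r 0.1633 Fax -0.25 Fy 1.83 Mpivot -0.203
```

apply_moves --series "-0.0004 -0.008 0 0 0 -0.05 0; 0 0 0 0 0 0 0"

```text
clock: 12.7
eef_pos: [0.5411, -0.1723, 0.0504]
tcp_rot: [-0.0, 0.693, 0.72, 0.0]
contact_force: [2.7, 0.9, -3.7]
opening: 0.0224
grasp_force: 60.4
```

```bash
python3 -c "
from h import *
lever()"
```

```text
t 12.7 p [ 0.5411 -0.1723  0.0504] R
 [[-0.038  0.999  0.   ]
 [ 0.999  0.038  0.001]
 [ 0.001  0.    -1.   ]] 
F [ 2.7  0.9 -3.7] T [ 0.27 -0.43  0.22] open 0.0224 g 60.4 q [-0.06  0.6   0.4   1.94 -0.36  0.66  0.6 ]
yaw 92.19 ang 91.66 r 0.163 Fax 0.78 Fy 2.75 Mpivot -0.228
```

apply_moves --series "-0.0002 -0.008 0 0 0 -0.05 0; 0 0 0 0 0 0 0"

```text
clock: 12.95
eef_pos: [0.5339, -0.1729, 0.0506]
tcp_rot: [0.001, 0.675, 0.738, 0.001]
contact_force: [4.6, 0.6, -4.4]
opening: 0.0225
grasp_force: 60.2
```

```bash
python3 -c "
from h import *
lever()"|tail -1
```

```text
yaw 95.08 ang 94.18 r 0.1627 Fax 0.15 Fy 4.66 Mpivot -0.389
```

apply_moves --series "-0.0002 -0.008 0 0 0 -0.05 0; 0 0 0 0 0 0 0"

```text
clock: 13.2
eef_pos: [0.5267, -0.1739, 0.0508]
tcp_rot: [0.001, 0.656, 0.755, 0.001]
contact_force: [5.6, 1.5, -4.9]
opening: 0.0226
grasp_force: 60.2
```

```bash
python3 -c "
from h import *
lever()"|tail -1
```

```text
yaw 97.99 ang 96.74 r 0.1624 Fax 0.73 Fy 5.73 Mpivot -0.417
```

apply_moves --series "-0.0002 -0.008 0 0 0 -0.05 0; 0 0 0 0 0 0 0"

```text
clock: 13.45
eef_pos: [0.5195, -0.1751, 0.0509]
tcp_rot: [0.002, 0.637, 0.771, 0.001]
contact_force: [7.1, 0.7, -5.4]
opening: 0.0228
grasp_force: 60.2
```

```bash
python3 -c "
from h import *
lever()"|tail -1
```

```text
yaw 100.89 ang 99.34 r 0.1622 Fax -0.68 Fy 7.03 Mpivot -0.558
```

apply_moves --series "0 -0.009 0 0 0 -0.04 0; 0 0 0 0 0 0 0"

```text
clock: 13.7
eef_pos: [0.5112, -0.1766, 0.051]
tcp_rot: [0.002, 0.621, 0.784, 0.001]
contact_force: [8.9, 2.1, -4.9]
opening: 0.0228
grasp_force: 60.2
```

```bash
python3 -c "
from h import *
lever()"|tail -4
```

```text
[ 0.973  0.229 -0.001]
 [-0.002  0.005 -1.   ]] 
F [ 8.9  2.1 -4.9] T [ 0.61 -1.74  0.73] open 0.0228 g 60.2 q [-0.    0.56  0.34  2.01 -0.32  0.62  0.78]
yaw 103.22 ang 102.3 r 0.1623 Fax 0.01 Fy 9.08 Mpivot -0.753
```

apply_moves --series "0 -0.009 0 0 0 -0.045 0; 0 0 0 0 0 0 0"

```text
clock: 13.95
eef_pos: [0.5024, -0.1787, 0.051]
tcp_rot: [0.002, 0.603, 0.798, 0.001]
contact_force: [7.6, 1.5, -6.5]
opening: 0.0225
grasp_force: 60.2
```

```bash
python3 -c "
from h import *
lever()"|tail -4
```

```text
[ 0.962  0.272 -0.001]
 [-0.002  0.005 -1.   ]] 
F [ 7.6  1.5 -6.5] T [ 0.62 -1.71  0.68] open 0.0225 g 60.2 q [ 0.01  0.55  0.33  2.03 -0.3   0.61  0.83]
yaw 105.81 ang 105.5 r 0.1624 Fax -0.66 Fy 7.71 Mpivot -0.574
```

apply_moves --series "0 -0.008 0 0 0 -0.05 0; 0 0 0 0 0 0 0"

```text
clock: 14.2
eef_pos: [0.4942, -0.1813, 0.0509]
tcp_rot: [0.002, 0.583, 0.812, 0.001]
contact_force: [6.9, 0.7, -5.2]
opening: 0.0229
grasp_force: 60.4
```

```bash
python3 -c "
from h import *
lever()"|tail -2
```

```text
F [ 6.9  0.7 -5.2] T [ 0.49 -1.58  0.79] open 0.0229 g 60.4 q [ 0.03  0.54  0.32  2.04 -0.29  0.6   0.88]
yaw 108.65 ang 108.52 r 0.1623 Fax -1.55 Fy 6.73 Mpivot -0.308
```

apply_moves --series "0 -0.008 0 0 0 -0.05 0; 0 0 0 0 0 0 0"

```text
clock: 14.45
eef_pos: [0.4863, -0.1841, 0.0509]
tcp_rot: [0.002, 0.563, 0.827, 0.001]
contact_force: [6.8, 1.2, -4.5]
opening: 0.0225
grasp_force: 60.4
```

```bash
python3 -c "
from h import *
lever()"|tail -2
```

```text
F [ 6.8  1.2 -4.5] T [ 0.27 -1.34  0.68] open 0.0225 g 60.4 q [ 0.05  0.53  0.31  2.06 -0.28  0.59  0.92]
yaw 111.5 ang 111.5 r 0.1624 Fax -1.37 Fy 6.73 Mpivot -0.413
```

apply_moves --series "0 -0.005 0 0 0 -0.03 0; 0 0 0 0 0 0 0"

```text
clock: 14.7
eef_pos: [0.4806, -0.1861, 0.0506]
tcp_rot: [0.001, 0.551, 0.835, 0.0]
contact_force: [3.0, -0.2, -4.0]
opening: 0.0224
grasp_force: 60.3
```

```bash
python3 -c "
from h import *
lever()"|tail -2
```

```text
F [ 3.  -0.2 -4. ] T [ 0.   -0.69  0.31] open 0.0224 g 60.3 q [ 0.06  0.52  0.3   2.07 -0.27  0.58  0.95]
yaw 113.13 ang 113.62 r 0.1628 Fax -1.33 Fy 2.7 Mpivot -0.126
```

apply_moves --series "-0.0003 -0.005 0 0 0 -0.03 0; 0 0 0 0 0 0 0"

```text
clock: 14.95
eef_pos: [0.4746, -0.1887, 0.0504]
tcp_rot: [0.0, 0.538, 0.843, -0.0]
contact_force: [3.3, -0.7, -2.9]
opening: 0.0227
grasp_force: 60.6
```

```bash
python3 -c "
from h import *
lever()"|tail -2
```

```text
F [ 3.3 -0.7 -2.9] T [-0.22 -0.64  0.61] open 0.0227 g 60.6 q [ 0.08  0.52  0.29  2.08 -0.26  0.58  0.99]
yaw 114.92 ang 115.93 r 0.1629 Fax -2.01 Fy 2.66 Mpivot 0.187
```

apply_moves --series "-0.0003 -0.004 0 0 0 -0.025 0; 0 0 0 0 0 0 0"

```text
clock: 15.2
eef_pos: [0.471, -0.1906, 0.0504]
tcp_rot: [0.0, 0.527, 0.85, -0.0]
contact_force: [3.7, -2.2, -2.8]
opening: 0.0222
grasp_force: 60.6
```

```bash
python3 -c "
from h import *
lever()"|tail -2
```

```text
F [ 3.7 -2.2 -2.8] T [-0.52 -0.62  0.64] open 0.0222 g 60.6 q [ 0.09  0.52  0.28  2.08 -0.26  0.58  1.01]
yaw 116.35 ang 117.37 r 0.1628 Fax -3.61 Fy 2.39 Mpivot 0.261
```

apply_moves --series "-0.0003 -0.004 0 0 0 -0.025 0; 0 0 0 0 0 0 0"

```text
clock: 15.45
eef_pos: [0.4684, -0.1918, 0.0505]
tcp_rot: [0.0, 0.516, 0.856, 0.0]
contact_force: [4.0, 0.6, -2.9]
opening: 0.0228
grasp_force: 60.5
```

```bash
python3 -c "
from h import *
lever()"|tail -2
```

```text
F [ 4.   0.6 -2.9] T [ 0.06 -0.97  0.39] open 0.0228 g 60.5 q [ 0.1   0.51  0.28  2.09 -0.25  0.57  1.04]
yaw 117.81 ang 118.37 r 0.163 Fax -1.3 Fy 3.83 Mpivot -0.235
```

apply_moves --series "0 0.0015 0 0 0 0 0; 0 0 0 0 0 0 0"

```text
clock: 15.7
eef_pos: [0.4683, -0.1908, 0.0499]
tcp_rot: [-0.001, 0.517, 0.856, -0.0]
contact_force: [1.9, 0.6, -2.7]
opening: 0.0226
grasp_force: 60.4
```

```bash
python3 -c "
from h import *
lever()"|tail -2
```

```text
F [ 1.9  0.6 -2.7] T [ 0.22 -0.44  0.23] open 0.0226 g 60.4 q [ 0.09  0.51  0.28  2.09 -0.25  0.58  1.03]
yaw 117.76 ang 118.23 r 0.1639 Fax -0.38 Fy 1.9 Mpivot -0.078
```

apply_moves --series "0.004 0 0 0 0 0 0; 0.005 0 0 0 0 0 0; 0.005 0 0 0 0 0 0; 0 0 0 0 0 0 0"

```text
clock: 16.2
eef_pos: [0.4617, -0.1783, 0.0501]
tcp_rot: [-0.001, 0.517, 0.856, -0.0]
contact_force: [-0.3, -0.4, -2.5]
opening: 0.0228
grasp_force: 60.4
```

```bash
python3 -c "
from h import *
lever()"|tail -2
```

```text
F [-0.3 -0.4 -2.5] T [0.08 0.   0.04] open 0.0228 g 60.4 q [ 0.07  0.5   0.28  2.11 -0.25  0.56  1.02]
yaw 117.79 ang 118.21 r 0.178 Fax -0.16 Fy -0.45 Mpivot 0.124
```

apply_moves --series "0.012 0 0 0 0 0 0; 0.014 0 0 0 0 0 0; 0.014 0 0 0 0 0 0; 0.014 0 0 0 0 0 0; 0.010 0 -0.010 0 0 0 0"

```text
clock: 16.82
eef_pos: [0.4316, -0.1211, 0.0602]
tcp_rot: [-0.001, 0.516, 0.856, -0.0]
contact_force: [0.4, 0.4, -3.8]
opening: 0.0226
grasp_force: 60.3
```

```bash
python3 - <<'E'
from h import *
lever(); cv2.imwrite('pics/top4.png',cv2.resize(viewer.snapshot('top')[150:270,220:440],None,fx=3.6,fy=3.6,interpolation=cv2.INTER_CUBIC))
plan((.452,-.075,.02),-.122,6)
print([ray('top',(265,v),0) for v in (248,252)],ray('top',(245,220),0.02))
E
```

```text
t 16.82 p [ 0.4316 -0.1211  0.0602] R
 [[-0.467  0.884 -0.002]
 [ 0.884  0.467  0.   ]
 [ 0.001 -0.001 -1.   ]] 
F [ 0.4  0.4 -3.8] T [ 0.08  0.   -0.04] open 0.0226 g 60.3 q [-0.05  0.42  0.29  2.22 -0.23  0.53  0.91]
yaw 117.83 ang 118.07 r 0.2427 Fax 0.13 Fy 0.55 Mpivot -0.171
[0.0051 0.0065 0.0069] wz 0.1014
[0.0057 0.0059 0.0069] wz 0.1014
[0.0063 0.0053 0.0069] wz 0.1014
[0.0068 0.0047 0.0069] wz 0.1014
[0.0073 0.0039 0.0069] wz 0.1014
[0.0076 0.0032 0.0069] wz 0.1014
[array([ 0.42899286, -0.1063752 ,  0.        ]), array([ 0.41586184, -0.10705423,  0.        ])] [ 0.51410416 -0.03732314  0.02      ]
```

View pics/top4.png

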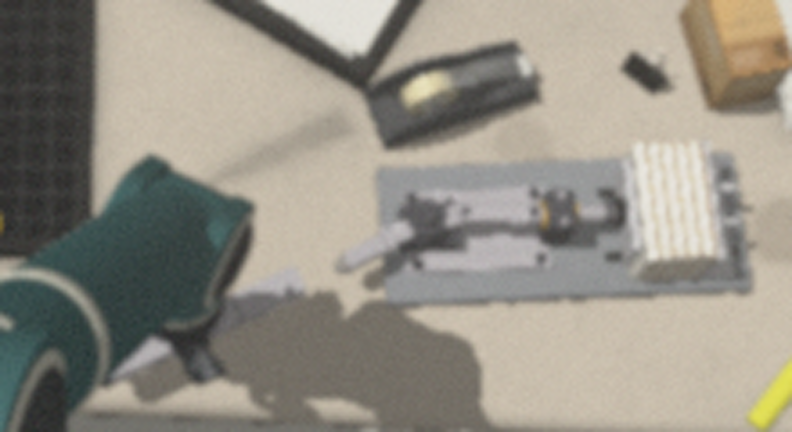

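The picture shows the lever closed with its tip at crop (345,265), the links in line, and the follower tight on the pads at (635,200). The bar is off the stub, so next I'll lay it down.

apply_moves --series "0.005 0.0065 0.006 0 0 0.1 0; 0.006 0.006 0.006 0 0 0.1 0; 0.006 0.005 0.006 0 0 0.1 0; 0.007 0.005 0.006 0 0 0.1 0; 0.007 0.004 0.006 0 0 0.1 0"

```text
clock: 17.5
eef_pos: [0.4504, -0.0846, 0.0307]
tcp_rot: [0.001, 0.714, 0.701, 0.0]
contact_force: [1.1, 0.6, -3.6]
opening: 0.0225
grasp_force: 60.4
```

apply_moves --series "0.008 0.003 0.006 0 0 0.1 0; 0 0 0.006 0 0 0 0; 0 0 0.004 0 0 0 0; 0 0 0.003 0 0 0 0; 0 0 0 0 0 0 0"

```text
clock: 18.12
eef_pos: [0.4525, -0.0772, 0.0112]
tcp_rot: [-0.0, 0.747, 0.665, -0.0]
contact_force: [-0.6, 0.3, -3.2]
opening: 0.0227
grasp_force: 60.3
```

```bash
python3 -c "
from h import *
show()"
```

```text
t 18.12 p [ 0.4525 -0.0772  0.0112] R
 [[ 0.115  0.993 -0.   ]
 [ 0.993 -0.115  0.   ]
 [ 0.    -0.    -1.   ]] 
F [-0.6  0.3 -3.2] T [ 0.02  0.02 -0.03] open 0.0227 g 60.3 q [-0.21  0.55  0.37  2.21 -0.46  0.45  0.41]
```

apply_moves --series "0 0 0.002 0 0 0 0; 0 0 0.001 0 0 0 0; 0 0 0.001 0 0 0 0; 0 0 0 0 0 0 0"

```text
clock: 18.62
eef_pos: [0.4527, -0.0768, 0.0072]
tcp_rot: [-0.0, 0.747, 0.665, -0.0]
contact_force: [0.8, -0.5, -3.4]
opening: 0.0227
grasp_force: 60.3
```

```bash
python3 -c "
from h import *
show()"
```

```text
t 18.62 p [ 0.4527 -0.0768  0.0072] R
 [[ 0.115  0.993 -0.   ]
 [ 0.993 -0.115  0.   ]
 [ 0.    -0.    -1.   ]] 
F [ 0.8 -0.5 -3.4] T [ 0.08 -0.06 -0.07] open 0.0227 g 60.3 q [-0.21  0.56  0.37  2.21 -0.46  0.44  0.41]
```

apply_moves --series "0 0 0.0005 0 0 0 0; 0 0 0.0005 0 0 0 0; 0 0 0 0 0 0 0"

```text
clock: 19.0
eef_pos: [0.4528, -0.0768, 0.0064]
tcp_rot: [-0.0, 0.747, 0.665, 0.0]
contact_force: [-0.8, 1.0, -0.3]
opening: 0.0222
grasp_force: 60.7
```

apply_moves --series "0 0 0 0 0 0 60; 0 0 0 0 0 0 60; 0 0 0 0 0 0 60; 0 0 0 0 0 0 60; 0 0 -0.02 0 0 0 60"

```text
clock: 19.62
eef_pos: [0.4517, -0.0768, 0.0257]
tcp_rot: [-0.001, 0.747, 0.665, -0.001]
contact_force: [0.1, 1.2, 0.6]
opening: 0.0511
grasp_force: 0.0
```

apply_moves --series "0 0 -0.04 0 0 0 60; 0 0 -0.05 0 0 0 60; 0.05 0 -0.04 0 0 0 60; 0.06 0 -0.03 0 0 0 60; 0 0 0 0 0 0 60"

```text
clock: 20.25
eef_pos: [0.4664, 0.0321, 0.1853]
tcp_rot: [0.0, 0.744, 0.669, 0.003]
contact_force: [0.5, -1.2, 0.1]
opening: 0.0514
grasp_force: 0.0
```

```bash
python3 - <<'E'
from h import *
show(); a=viewer.snapshot('top')[150:270,220:440]; b=viewer.snapshot('scene')[180:350,210:440]
cv2.imwrite('pics/end.png',np.hstack([cv2.resize(a,(400,218)),cv2.resize(b,(400,296))[:218]]))
for c in ['top','scene']:
  for n in ['bar_mouth','bar_tail','stub_tip']:
    for d in models.pinpoint(c,n)[:1]: print(c,n,np.round(d['xyz'],4))
E
```

```text
t 20.25 p [0.4664 0.0321 0.1853] R
 [[ 0.106  0.994  0.005]
 [ 0.994 -0.106  0.003]
 [ 0.003  0.004 -1.   ]] 
F [ 0.5 -1.2  0.1] T [-0.09 -0.02  0.01] open 0.0514 g 0.0 q [-0.63  0.23  0.57  2.11 -0.17  0.84 -0.07]
top bar_mouth [ 0.4448 -0.1919  0.0135]
top bar_tail [ 0.4598 -0.0088  0.0095]
top stub_tip [ 0.4993 -0.2529  0.0571]
scene bar_mouth [ 0.4353 -0.1904  0.0111]
scene bar_tail [ 0.4612 -0.0033  0.0121]
scene stub_tip [ 0.5003 -0.2534  0.0583]
```

View pics/end.png

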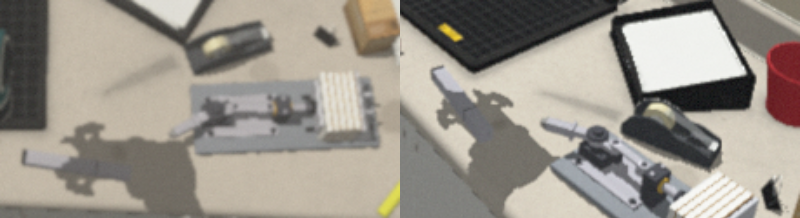

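The last picture shows the bar flat on the worktop at left crop (75,165) and the lever closed with its tip at (180,130). The gripper is clear of everything.

```bash
python3 -c "
from h import *
print(order.close_job())"
```

```text
the job is handed in; nothing more can be done
None
```

The press is closed on the pads, with the lever swung past its dead point to its stop; the bar is off the stub and lies flat on the worktop clear of the press, and the job is handed in (verdict not shown).

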